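# Tip the sorted sherds into the finds box and shut it

### The arm

A 6-joint arm with a two-finger parallel gripper is mounted at the origin on the work surface. World frame = base frame: x ahead of the robot, y to its left, z up, the work surface at z = 0. Lengths are in mm, angles in rad, forces in N, time in s.
With the tool pointing down it reaches from about 275 to 725 mm from the base axis. Payload 5.6 kg.
Tool frame: the origin (TCP) lies on the centre line of the jaws, within the pads' length; the fingertips stand 25 mm ahead of it and the grasp point (between the pads) lies 6 mm ahead of it; z points along the fingers, y is the line along which they close (so a half turn about z gives the same grasp; the last joint's range is limited). The gripper opens to 85 mm and grips with 20 to 120 N. Pads are 22 mm wide; open, the fingers measure 114 mm over their backs; the gripper's body (76 mm by 85 mm) begins 54 mm behind the grasp point. The pads swing forward as they close: fully open they stand 13 mm farther back than shut.
Start: joints at [-0.986, 0.255, 0.108, 0, -1.424, -0.285], TCP at [162.451, -525.455, 230.783] pointing down, gripper open.
Joint ranges: [-2.95, 2.95], [-1.21, 1.97], [-1.09, 1.5], [-2.87, 1.71], [-2.94, -0.07], [-3.05, 3.05]. Speed limits (rad/s): [2.57, 2.57, 3.14, 3.14, 3.14, 3.14].

### API

Orientations are given as a unit quaternion [w, x, y, z].
In Python, from plant import manip, get_image, camera_params gives the robot as it stands.
- The arm moves only by the shell command python3 -m crank 'ROWS' [FORCE]. ROWS is JSON, a list of rows, each a list of 7 numbers: the shift along the world's x, y, z in mm, then the turn, a rotation vector about the world's x, y, z in rad, then the closure, from 0 (fully open) to 1 (shut). In form: [[tx, ty, tz, rx, ry, rz, hand], ...]. A call has 1 to 5 rows; each row is the pose to reach, as a shift and turn from the pose commanded when the call began; what a row does not reach only later rows make up. A row lasts 1/8 s, in which the tool goes at most 62.5 mm and 10.7 degrees, less where a joint would pass 70% of its speed; a pose out of reach is approached as far as the arm can. A call with a gripper value outside its range is refused whole. The fingers move at their own pace and stop on an object; FORCE is the grip in N (left out, the last holds). Time passes only in rows, so rows that repeat a pose let the fingers close. It gives the time, the measured TCP pose, the force, the opening and the grip force at its end, in the units of the state.
- manip.get_obs(): the state, without advancing time (a new reading comes with each control period).
- get_image(name): name is "scene" or "side" or "wrist"; returns the picture (420x560x3 uint8, red, green, blue); there is no depth.
- camera_params(name): a dict with "intrinsics" (3x3 intrinsics, pixels), "R" (3x3) and "t" (3): a world point X has camera coordinates R X + t; the wrist camera has in their place "mount" (4x4, takes a point from camera to tool coordinates, whose origin is the TCP and whose axes are the flange's). Camera axes: x right, y down, z forward; pixel columns grow to the right and rows downward; lengths in mm; the calibration is good to about 2 mm. A picture is of the moment at which its call begins: read the wrist's pose just before it. camera_params takes no time and is no camera call.
- manip.job_done(): hands the job in; it is judged then, once.
The state is a dict: "time": time; "qpos": joint angles; "joint_vel": joint speeds; "effort": joint torques, N m; "tool_pos": TCP position; "tcp_rot": TCP orientation; "ft_force": force on the tool from outside, world axes, zero at the start; "moment": the same for the moment, N m; "gripper_width": finger opening in mm; "gripper_force": force on a finger pad.
Only numpy, scipy, OpenCV 4.12 (cv2) and the standard library are available. Lean on these libraries where they do the work, as an engineer would, in place of code of your own. Each camera call takes 0.05 s, during which the arm holds its last target. There are 200 camera calls.

### The job

Lift the sorting tray by its wooden handle and tip it so that all four sherds slide off its open lip into the grey finds box, with the lip held low so that they are not dropped from high up or touched with the gripper. Then put the empty tray back down flat, right way up, on the open bench, and after that press the box's lid fully shut. Leave everything else on the bench where it is.

Things in the scene. Friction and masses are not known exactly. Their poses are not given: they have to be found in the camera images.
- tray: bare aluminium sorting tray with a dark wooden bridge handle, 0.26 kg: floor 124 (its x) x 170 (its y) mm, 4 mm thick; walls 28 mm high, 4 mm thick on both sides (x = +-60 mm) and at the back (y = -83 mm); the +y end is open: the pouring lip. Handle bar along x over its middle. Origin: centre of the underside, z up; at yaw 0 the lip points to world +y, to the box
- tray_grip (a point): centre of the tray's handle bar, 95 mm above the underside; the bar lies along the tray's x, 116 mm long, 16 mm across (y) and 16 mm high, between two 4 mm side straps 20 mm wide that reach from the tray's sides to 103 mm height; free space below it, down to the sherds
- tray_lip (a point): middle of the tray's open pouring edge, on the floor's upper face, 85 mm from the origin along +y and 4 mm above the underside
- box: open-topped grey plastic finds box, fixed to the bench, 170 x 170 mm outside, 75 mm high, walls and floor 4 mm. Origin: centre of the underside; its hinge side is at +x (away from the robot at yaw 0)
- box_lid (a joint): angle of the box's hinged grey lid: 0 = shut, lying flat on the rim; about 1.57 = standing upright; stops at 1.9. It has a stiff hinge and stays where it is left (about 1.5 N at its free edge moves it).
- box_lid_hinge (a point): middle of the lid's hinge line, on the box's +x rim, 75 mm above the bench; the hinge runs along the box's y
- box_lid_handle (a point): top of the knob on the lid's outer face: 140 mm from the hinge along the lid, midway along its width, 35 mm out from that face. The lid is a plate 170 x 170 mm, 6 mm thick, reaching 170 mm from the hinge
- sherd0: one of the four loose terracotta sherds lying in the tray, a chunky flat piece about 42 x 32 x 13 mm, 28 g. Origin: centre of its underside
- sherd1: one of the four loose terracotta sherds lying in the tray, a chunky flat piece about 36 x 36 x 11 mm, 32 g. Origin: centre of its underside
- sherd2: one of the four loose terracotta sherds lying in the tray, a chunky flat piece about 46 x 28 x 14 mm, 36 g. Origin: centre of its underside
- sherd3: one of the four loose terracotta sherds lying in the tray, a chunky flat piece about 34 x 30 x 16 mm, 40 g. Origin: centre of its underside
- stray_a: A large flat terracotta sherd, about 58 x 44 x 14 mm, lying directly on the bench; not part of the job. Origin: centre of its underside
- stray_b: A large flat terracotta sherd, about 50 x 50 x 12 mm, lying directly on the bench; not part of the job. Origin: centre of its underside
- brush: A small brush, 170 mm long, lying on the bench; bystander. Origin: centre of its underside
- glue: A small closed white bottle, 44 mm across, 90 mm tall; bystander. Origin: centre of its underside
- mug: A white mug, 80 mm across, 90 mm tall; bystander. Origin: centre of its underside
- loupe: A round black magnifier, 38 mm across, 22 mm tall; bystander. Origin: centre of its underside
- dish: A white bowl, 120 mm across, 35 mm tall; bystander. Origin: centre of its underside
There are look-alikes about, which are no part of the job. Leave any blue, purple or yellow look-alike of the sherd0 alone.

How it is judged (in metres and radians):
On the way, in this order (a step that is already met when the one before it is completed fails the run):
1. the tray is lifted off the bench with all four sherds still in it (height (world z) of tray above 0.025 m and x of sherd0 in the frame of tray between -0.06 and 0.06 m and y of sherd0 in the frame of tray between -0.085 and 0.085 m and z of sherd0 in the frame of tray between -0.005 and 0.05 m and x of sherd1 in the frame of tray between -0.06 and 0.06 m and y of sherd1 in the frame of tray between -0.085 and 0.085 m and z of sherd1 in the frame of tray between -0.005 and 0.05 m and x of sherd2 in the frame of tray between -0.06 and 0.06 m and y of sherd2 in the frame of tray between -0.085 and 0.085 m and z of sherd2 in the frame of tray between -0.005 and 0.05 m and x of sherd3 in the frame of tray between -0.06 and 0.06 m and y of sherd3 in the frame of tray between -0.085 and 0.085 m and z of sherd3 in the frame of tray between -0.005 and 0.05 m), for 0.1 s.
2. all four sherds are in the box (x of sherd0 in the frame of box between -0.084 and 0.084 m and y of sherd0 in the frame of box between -0.084 and 0.084 m and z of sherd0 in the frame of box between -0.005 and 0.072 m and x of sherd1 in the frame of box between -0.084 and 0.084 m and y of sherd1 in the frame of box between -0.084 and 0.084 m and z of sherd1 in the frame of box between -0.005 and 0.072 m and x of sherd2 in the frame of box between -0.084 and 0.084 m and y of sherd2 in the frame of box between -0.084 and 0.084 m and z of sherd2 in the frame of box between -0.005 and 0.072 m and x of sherd3 in the frame of box between -0.084 and 0.084 m and y of sherd3 in the frame of box between -0.084 and 0.084 m and z of sherd3 in the frame of box between -0.005 and 0.072 m), for 0.2 s.
3. the tray is back on the bench, flat and right way up (all of step 2 and height (world z) of tray between -0.004 and 0.008 m and angle between tray's own z axis and vertical below 0.08 rad), for 0.2 s.
4. the lid is shut (value of joint box_lid below 0.05 rad), for 0.2 s.
At the end, for the whole second after the job is handed in: All four sherds lie in the box (origins within 84 mm of its centre along both box axes, under 72 mm high), the tray is on the bench right way up (underside within 8 mm, tilt under 0.08 rad), the lid is shut (under 0.05 rad); tray and sherds slower than 0.03 m/s (all of step 3 and linear speed of each of sherd0, sherd1, sherd2, sherd3, tray below 0.03 m/s and value of joint box_lid below 0.05 rad); the robot touches nothing.
It fails at once if a sherd is dropped from high up or flung (faster than 2.0 m/s) (linear speed of any of sherd0, sherd1, sherd2, sherd3 above 2 m/s).
It fails at once if the gripper's fingers touch one of the four sherds (over 0.5 N) (contact force between the fingers and sherd0 above 0.5 N or contact force between the fingers and sherd1 above 0.5 N or contact force between the fingers and sherd2 above 0.5 N or contact force between the fingers and sherd3 above 0.5 N).
It fails at once if a bystander is moved by more than 30 mm (distance of any of stray_a, stray_b, brush, glue, mug, loupe, dish from where it was at the start of the episode above 0.03 m).
It also fails if it takes over 64 s, if anything falls off the work surface, if the arm or the gripper's body presses on something with over 40 N, if the wrist force passes 120 N, or if a joint passes its speed limit or range.

## Working session

There is one attempt and no reset: what is moved stays moved. The work goes in short steps, Python scripts to look and compute and a shell command to move; the robot and the scene stay as the last step left them, time stands still between calls to the robot, and variables do not carry over. Pictures are saved under pics/ and viewed, at most 10 in all, crops included, and the job is handed in when it is done.

```bash
mkdir -p pics
python3 - <<'E'
from plant import manip,get_image,camera_params
import cv2
for n in("scene","side"):
    cv2.imwrite(f"pics/{n}0.png",cv2.resize(get_image(n)[:,:,::-1],(800,600),interpolation=cv2.INTER_CUBIC))
    p=camera_params(n);print(n,p)
print(camera_params("wrist"));print(manip.get_obs())
E
```

```text
scene {'intrinsics': array([[392.07558067,   0.        , 280.17642789],
       [  0.        , 392.07558067, 210.40920961],
       [  0.        ,   0.        ,   1.        ]]), 'R': array([[ 0.69899718,  0.71487258, -0.01897709],
       [ 0.46719019, -0.47658444, -0.74471511],
       [-0.5414206 ,  0.51168785, -0.66711264]]), 't': array([-437.98522987, -184.43959319, 1331.07402265])}
side {'intrinsics': array([[504.15045676,   0.        , 283.47704302],
       [  0.        , 504.15045676, 209.18405123],
       [  0.        ,   0.        ,   1.        ]]), 'R': array([[ 0.95761711, -0.28725916,  0.02125188],
       [-0.19509579, -0.70111738, -0.68583676],
       [ 0.21191296,  0.65262286, -0.72744505]]), 't': array([-550.23235626,  208.56671979, 1249.62503458])}
{'intrinsics': array([[328.60691169,   0.        , 275.35632109],
       [  0.        , 328.60691169, 209.71349046],
       [  0.        ,   0.        ,   1.        ]]), 'mount': array([[ 6.21842711e-04, -9.63380416e-01, -2.68137629e-01,
         6.84767011e+01],
       [ 9.99999806e-01,  6.05490883e-04,  1.43674471e-04,
      
[... 196 characters left out ...]
me': 0.1, 'qpos': array([-9.86370455e-01,  2.55688719e-01,  1.07110683e-01, -4.48592322e-04,
       -1.42389003e+00, -2.84586019e-01]), 'joint_vel': array([-0.00027802,  0.00129289,  0.00295726,  0.00093589,  0.00046915,
       -0.00084414]), 'effort': array([-3.37090984e-03, -3.87603092e+01,  2.38472843e+01,  5.37807763e+00,
       -3.86183878e-03, -1.91071956e-05]), 'tool_pos': array([ 162.37013523, -525.01294675,  229.97252239]), 'tcp_rot': array([-1.50632376e-04, -1.49326254e-01,  9.88787602e-01,  8.51591692e-04]), 'ft_force': array([ 0.03422775, -1.36695106,  0.34932635]), 'moment': array([ 0.02635173,  0.05757274, -0.03493556]), 'gripper_force': 0.0, 'gripper_width': 85.47250955188537}
```

View pics/scene0.png

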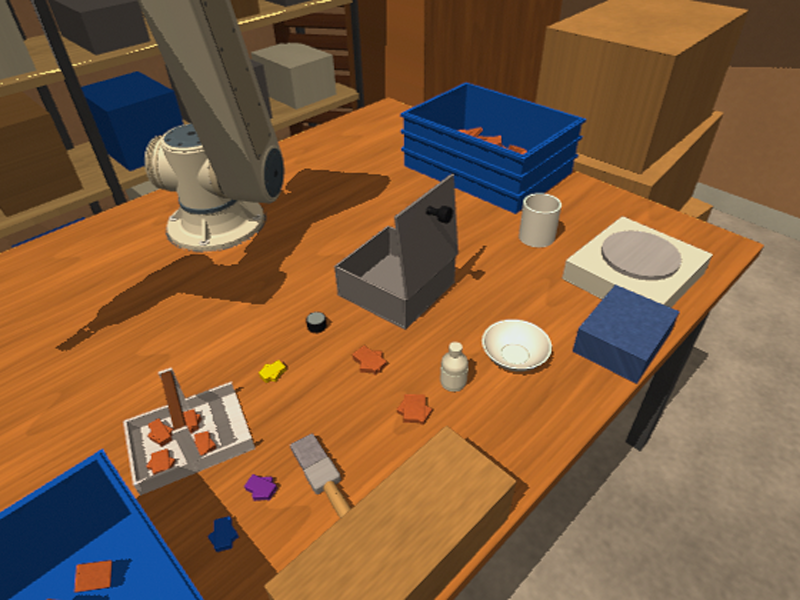

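View pics/side0.png

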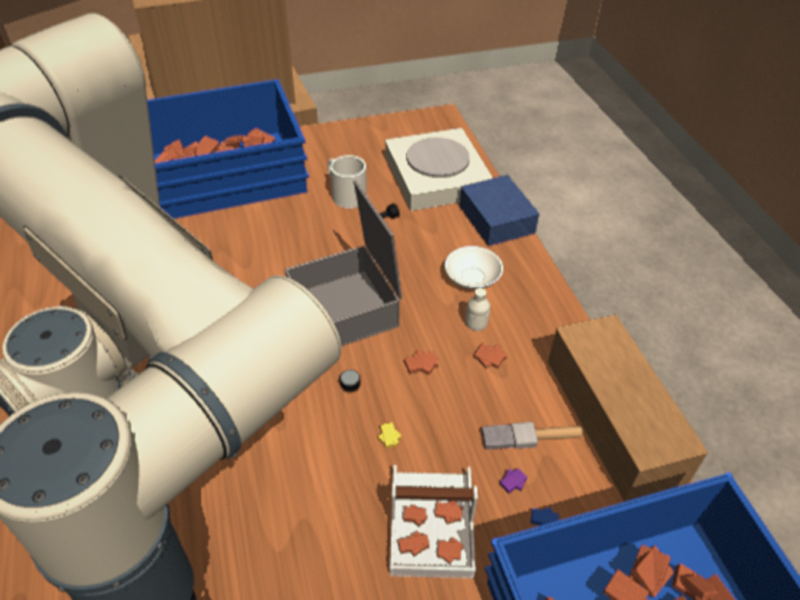

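Run:
```python
import cv2,numpy as np
a=cv2.imread("pics/scene0.png");b=cv2.imread("pics/side0.png")
# crops from 800-px pictures, x0,y0,w,h
C=[(a,110,355,160,120),(b,370,455,160,120),(a,325,170,160,160),(b,270,180,160,160)]
r=[cv2.resize(i[y:y+h,x:x+w],None,fx=2.5,fy=2.5,interpolation=cv2.INTER_CUBIC) for i,x,y,w,h in C]
o=np.vstack([np.hstack(r[:2]),np.hstack([q[:300] for q in r[2:]])]);cv2.imwrite("pics/crops.png",o)
cv2.imwrite("pics/crops.png",o)
```

```text
(no output)
```

View pics/crops.png

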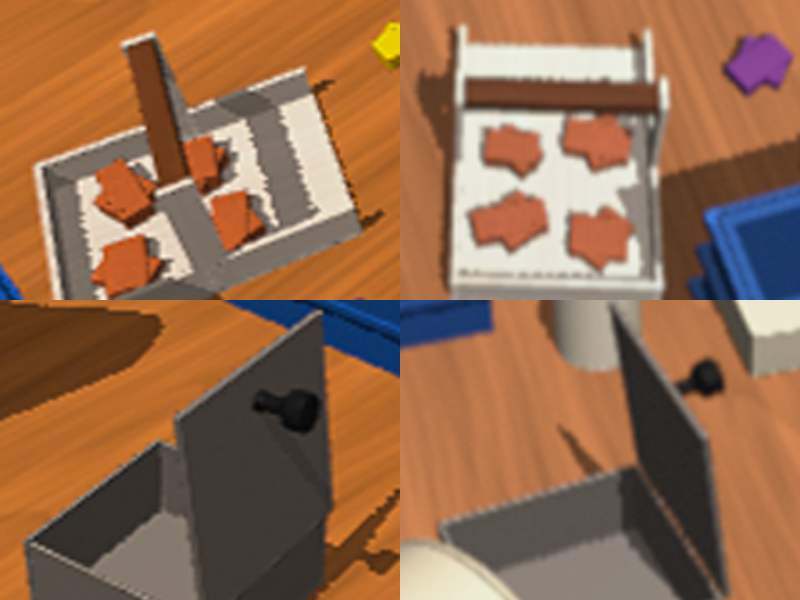

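```bash
cat > h.py <<'E'
import numpy as np
from plant import camera_params
from scipy.optimize import least_squares
P={n:camera_params(n) for n in("scene","side")}
def proj(n,X):
    c=np.asarray(X)@P[n]["R"].T+P[n]["t"];q=c@P[n]["intrinsics"].T;return q[:,:2]/q[:,2:]
def ground(n,uv,z=0):
    p=P[n];d=p["R"].T@np.linalg.solve(p["intrinsics"],[*uv,1]);c=-p["R"].T@p["t"];return c+d*(z-c[2])/d[2]
def place(L,x,y,a):
    c,s=np.cos(a),np.sin(a);return np.asarray(L,float)@np.array([[c,s,0],[-s,c,0],[0,0,1]])+[x,y,0]
OFF={"ts":(110,355,0,0),"td":(370,455,400,0),"bs":(325,170,0,300),"bd":(270,180,400,300)}
def px(k,u,v):
    a,b,c,d=OFF[k];return (np.array([(u-c)/2.5+a,(v-d)/2.5+b])+.5)*.7-.5
E
python3 - <<'E'
from h import *
T=[("ts",(-62,-85,28),37,165),("ts",(-62,85,28),305,68),("ts",(62,85,0),360,235),("ts",(-62,-10,103),122,43),("ts",(-62,10,103),156,35),("ts",(62,10,103),192,180),("ts",(62,-10,103),157,192),
("td",(-62,-85,28),452,286),("td",(62,-85,28),662,284),("td",(-62,85,28),462,28),("td",(62,85,28),648,30)]
nm=lambda k:"scene" if k[1]=="s" else "side"
def f(p,D,full=False):
    r=[]
    for k,L,u,v in D:
        L=np.array(L,float)
        if len(p)>3 and L[1]>900: pass
        r.append(proj(nm(k),place([L],*p[:3]))[0]-px(k,u,v))
    return np.ravel(r)
s=least_squares(f,[300,-500,0],args=(T,),loss="soft_l1",x_scale=[10,10,.1]);print("tray",s.x,f(s.x,T).reshape(-1,2).round(1).tolist())
# box: lid points as (d along lid, y, out)
B=[("bs",(-85,-85,75),27,543),("bs",(-85,85,75),160,443),("bd",(-85,85,75),442,523),("bd",(85,85,75),635,467)]
Ld=[("bs",170,-85,6,180,415),("bs",170,85,6,322,312),("bs",0,85,6,328,508),("bs",140,0,30,303,410),("bd",170,85,0,612,308),("bd",170,-85,6,710,438),("bd",140,0,30,708,378)]
def g(p):
    r=[*f(p[:3],B)];a=p[3]
    for k,d,y,o,u,v in Ld:
        X=(85-d*np.cos(a)+o*np.sin(a),y,75+d*np.sin(a)+o*np.cos(a))
        r+=[*(proj(nm(k),place([X],*p[:3]))[0]-px(k,u,v))]
    return np.array(r)
s=least_squares(g,[450,0,0,1.5],loss="soft_l1",x_scale=[10,10,.1,.1]);print("box",s.x,g(s.x).reshape(-1,2).round(1).tolist())
for n,q in dict(loupe=(316,328),yellow=(272,372),strayA=(369,360),strayB=(414,408),glue=(455,385),brushTip=(300,447),brush2=(345,512),dish=(517,352),mug=(538,240),purple=(261,488),blue=(222,534),bluebox_corner=(103,453),balc=(455,430),balc2=(270,585)).items():
    print(n,ground("scene",np.array(q)*.7).round(0)[:2])
print("bluebox top side cam",ground("side",np.array((495,545))*.7,80).round())
E
```

```text
tray [ 5.11928910e+02 -3.45660140e+02 -3.08710948e-01] [[-1.0, 0.6], [-0.3, 0.3], [1.0, 0.5], [-0.3, 0.6], [-0.3, -0.4], [0.6, 1.4], [0.0, 2.0], [-1.2, -1.7], [-0.7, 0.4], [-1.6, -1.4], [-0.3, -0.6]]
box [4.84594711e+02 1.30473763e+02 1.56845356e-01 1.45019307e+00] [[-0.9, 0.6], [-0.3, -0.3], [-1.4, -0.4], [0.4, -1.7], [0.3, 2.6], [0.9, 0.6], [2.7, 1.9], [-3.6, 0.9], [-1.5, -2.3], [0.4, -0.5], [-3.5, 1.3]]
loupe [452. -52.]
yellow [ 484. -175.]
strayA [584. -36.]
strayB [715. -55.]
glue [730.  28.]
brushTip [ 642. -232.]
brush2 [ 773. -251.]
dish [759. 163.]
mug [586. 472.]
purple [ 658. -314.]
blue [ 678. -391.]
bluebox_corner [ 435. -454.]
balc [791. -40.]
balc2 [ 780. -382.]
bluebox top side cam [ 575. -441.   80.]
```

```bash
python3 -m crank '[[50,25,10,0,0,-0.1,0],[100,51,15,0,0,-0.2,0],[155,79,20,0,0,-0.35,0],[205,105,20,0,0,-0.48,0],[255,130,20,0,0,-0.609,0]]' 60; python3 -m crank '[[50,25,0,0,0,0,0],[95,49,-10,0,0,0,0],[95,49,-10,0,0,0,0]]'
python3 - <<'E'
from plant import *
import cv2
o=manip.get_obs();print(o["tool_pos"],o["tcp_rot"],o["qpos"],o["time"])
import numpy as np
a=get_image("wrist")[:,:,::-1];cv2.imwrite("pics/w1.png",cv2.resize(a,(800,600)))
E
```

```text
time: 0.72
tool_pos: [418.9, -394.1, 250.5]
tcp_rot: [-0.0, 0.156, 0.988, 0.0]
ft_force: [-0.0, -1.5, -0.7]
gripper_width: 85.8
gripper_force: 0.0
time: 1.1
tool_pos: [514.5, -343.9, 237.9]
tcp_rot: [-0.002, 0.152, 0.988, 0.001]
ft_force: [-0.3, -0.2, 0.0]
gripper_width: 84.9
gripper_force: 0.0
[ 514.50050909 -343.85300904  237.8514379 ] [-0.00200825  0.15212376  0.98835887  0.00103525] [-3.37764752e-01  3.96577152e-01  3.27060353e-01 -1.29890628e-03
 -1.50560847e+00 -1.53837832e+00] 1.1
```

View pics/w1.png

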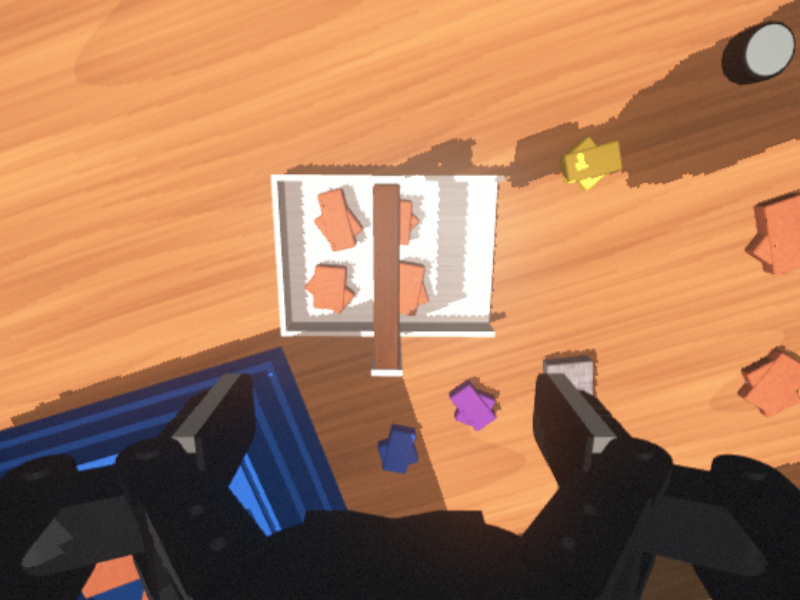

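```bash
cat >> h.py <<'E'
from scipy.spatial.transform import Rotation as Ro
def wray(pos,q,uv):
    w=camera_params("wrist");M=w["mount"];R=Ro.from_quat(np.roll(q,-1)).as_matrix()
    d=R@M[:3,:3]@np.linalg.solve(w["intrinsics"],[*uv,1]);return R@M[:3,3]+pos,d
def wat(pos,q,uv,z):
    c,d=wray(pos,q,uv);return (c+d*(z-c[2])/d[2]).round(1)
E
python3 - <<'E'
from h import *
pos=np.array([514.5,-343.85,237.85]);q=[-0.0020,.15212,.98836,.001035]
f=lambda u,v:np.array([u+.5,v+.5])*.7-.5
print("bar ends",wat(pos,q,f(386,185),103),wat(pos,q,f(387,371),103))
print("lip",wat(pos,q,f(497,177),28),wat(pos,q,f(494,334),28),"back",wat(pos,q,f(273,177),28),wat(pos,q,f(283,334),28))
rays=[wray(pos,q,f(280,349))]
for n,uv in(("scene",(103,453)),("side",(492,548))):
    p=P[n];rays.append((-p["R"].T@p["t"],p["R"].T@np.linalg.solve(p["intrinsics"],[*f(*uv),1])))
A=0;b=0
for c,d in rays:
    d=d/np.linalg.norm(d);m=np.eye(3)-np.outer(d,d);A=A+m;b=b+m@c
X=np.linalg.solve(A,b);print("crate corner",X)
for c,d in rays: d=d/np.linalg.norm(d);print(np.linalg.norm(np.cross(X-c,d)))
E
```

```text
bar ends [ 455.7 -329.8  103. ] [ 566.2 -364.5  103. ]
lip [ 476.2 -252.7   28. ] [ 592.9 -284.6   28. ] back [ 427.3 -408.2   28. ] [ 542.5 -444.7   28. ]
crate corner [ 543.88557666 -444.86387029  103.39500704]
21.856278772131873
14.38754473428736
19.76346607641491
```

```bash
python3 -m crank '[[-1,-0.5,-40,0,0,0,0],[-1,-0.5,-80,0,0,0,0],[-1,-0.5,-120,0,0,0,0],[-1,-0.5,-139,0,0,0,0],[-1,-0.5,-140,0,0,0,0.3]]'; python3 -m crank '[[0,0,0,0,0,0,0.6],[0,0,0,0,0,0,0.9],[0,0,0,0,0,0,1],[0,0,0,0,0,0,1],[0,0,0,0,0,0,1]]' 80;python3 -m crank '[[0,0,0,0,0,0,1],[0,0,0,0,0,0,1],[0,0,0,0,0,0,1]]' 110; python3 -c "
from plant import manip;print(manip.get_obs()['qpos'])"
```

```text
time: 1.78
tool_pos: [509.7, -347.2, 99.6]
tcp_rot: [-0.002, 0.155, 0.988, 0.0]
ft_force: [-0.2, -0.1, 0.0]
gripper_width: 69.6
gripper_force: 0.0
time: 2.4
tool_pos: [512.7, -347.1, 102.6]
tcp_rot: [0.002, 0.154, 0.988, -0.0]
ft_force: [0.3, 1.7, 7.1]
gripper_width: -0.2
gripper_force: 3.8
time: 2.78
tool_pos: [512.7, -347.1, 102.6]
tcp_rot: [0.002, 0.154, 0.988, -0.0]
ft_force: [0.0, 2.2, 8.1]
gripper_width: 0.2
gripper_force: 3.8
[-3.42993771e-01  4.51564282e-01  6.38422703e-02  2.27802815e-04
 -1.17955223e+00 -1.53643213e+00]
```

Run:
```python
from plant import *
import cv2,numpy as np
s=get_image("scene")[:,:,::-1][240:360,60:210];w=get_image("side")[:,:,::-1][290:410,240:390]
cv2.imwrite("pics/g.png",np.hstack([cv2.resize(i,(400,320),interpolation=2) for i in(s,w)]))
```

```text
(no output)
```

View pics/g.png

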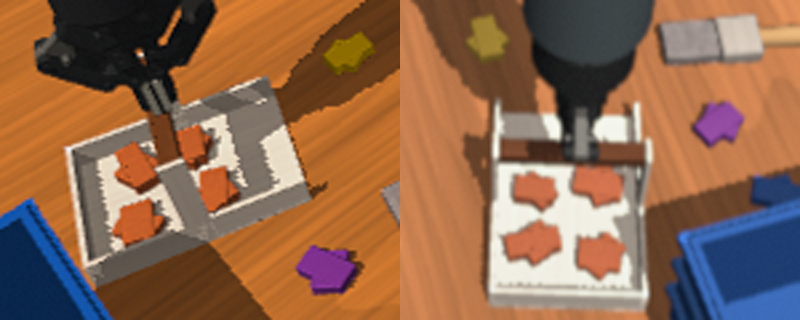

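Run:
```python
from h import *
for z in(77.6,95,103):
    for n,o in(("scene",(60,240)),("side",(240,290))): print(z,n,((proj(n,[[512.7,-347.1,z]])[0]-o)*2.667+[400*(n=="side"),0]).round())
```

```text
77.6 scene [169. 128.]
77.6 side [569. 158.]
95 scene [163. 114.]
95 side [570. 147.]
103 scene [160. 107.]
103 side [570. 142.]
```

```bash
python3 -m crank '[[0,0,0,0,0,0,0.6],[0,0,0,0,0,0,0.3],[0,0,0,0,0,0,0.3],[0,0,0,0,0,0,0.3]]' 60
python3 - <<'E'
from plant import *
import cv2,numpy as np
s=get_image("scene")[:,:,::-1][250:350,80:180];w=get_image("side")[:,:,::-1][300:400,260:360]
cv2.imwrite("pics/g2.png",np.hstack([cv2.resize(i,(400,400),interpolation=2) for i in(s,w)]))
E
```

```text
time: 3.38
tool_pos: [511.1, -346.9, 100.3]
tcp_rot: [-0.0, 0.154, 0.988, 0.0]
ft_force: [0.3, -0.4, 0.6]
gripper_width: 59.9
gripper_force: 0.0
```

View pics/g2.png

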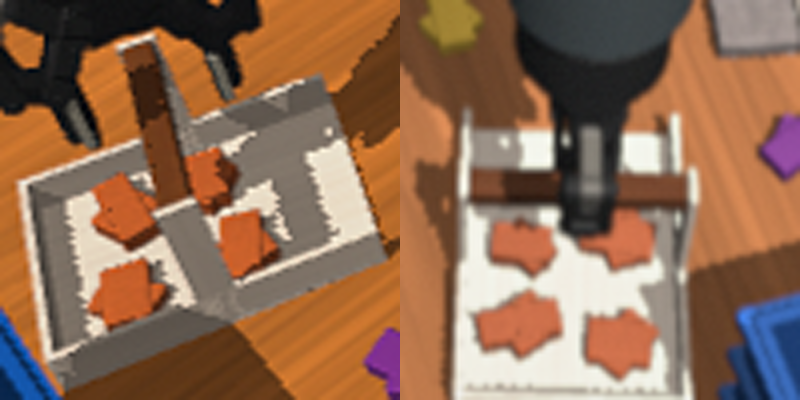

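Run:
```python
from h import *
r=[]
for n,uv in(("scene",(102.5,286.5)),("side",(306.2,357.5))):
    p=P[n];r.append((-p["R"].T@p["t"],p["R"].T@np.linalg.solve(p["intrinsics"],[*uv,1])))
A=0;b=0
for c,d in r:
    d=d/np.linalg.norm(d);m=np.eye(3)-np.outer(d,d);A=A+m;b=b+m@c
X=np.linalg.solve(A,b);print(X,[np.linalg.norm(np.cross(X-c,d/np.linalg.norm(d))) for c,d in r])
# handle top strap (tip of straps) triangulate too
for n,o,uv in(("scene",(80,250),(138,42)),("side",(260,300),(70,172))):
    print(n,proj(n,place([[-62,0,103]],511,-347,-.304))*1, np.array(uv)/4+o)
```

```text
[ 506.39850218 -380.74313331  107.55201546] [np.float64(0.14063432883076107), np.float64(0.1406343288307188)]
scene [[114.56469103 259.54465062]] [114.5 260.5]
side [[273.45073962 342.8706446 ]] [277.5 343. ]
```

```bash
python3 -m crank '[[0,0,-8,0,0,0,0.3],[0,0,-16,0,0,0,0.3],[0,0,-24,0,0,0,0.3],[0,0,-26,0,0,0,0.3],[0,0,-26,0,0,0,0.6]]' 60; python3 -m crank '[[0,0,0,0,0,0,0.8],[0,0,0,0,0,0,1],[0,0,0,0,0,0,1],[0,0,0,0,0,0,1],[0,0,0,0,0,0,1]]' 110
```

```text
time: 4.1
tool_pos: [511.4, -347.0, 74.6]
tcp_rot: [-0.0, 0.154, 0.988, -0.0]
ft_force: [-0.8, -0.3, 0.5]
gripper_width: 42.9
gripper_force: 0.0
time: 4.72
tool_pos: [511.7, -347.6, 75.8]
tcp_rot: [0.001, 0.154, 0.988, -0.001]
ft_force: [-1.4, -2.0, 5.8]
gripper_width: 13.8
gripper_force: 107.7
```

```bash
python3 -m crank '[[0,0,8,0,0,0,1],[0,0,22,0.02,-0.006,0,1],[0,0,38,0.05,-0.016,0,1],[0,0,56,0.09,-0.028,0,1],[0,0,75,0.115,-0.036,0,1]]'; python3 -m crank '[[0,0,18,0,0,0,1],[0,0,36,0,0,0,1],[0,0,52,0,0,0,1],[0,0,60,0,0,0,1],[0,0,60,0,0,0,1]]'
python3 - <<'E'
from plant import *
import cv2,numpy as np
s=get_image("scene")[:,:,::-1][200:350,60:260];w=get_image("side")[:,:,::-1][200:350,240:440]
cv2.imwrite("pics/l.png",np.hstack([cv2.resize(i,(400,300),interpolation=2) for i in(s,w)]))
print(manip.get_obs()["qpos"])
E
```

```text
time: 5.35
tool_pos: [511.0, -346.1, 149.1]
tcp_rot: [0.008, 0.154, 0.986, 0.061]
ft_force: [0.6, 0.1, -4.2]
gripper_width: 14.1
gripper_force: 107.5
time: 5.98
tool_pos: [511.7, -346.8, 209.9]
tcp_rot: [0.009, 0.154, 0.986, 0.06]
ft_force: [0.7, -0.4, -4.8]
gripper_width: 14.3
gripper_force: 107.5
[-0.4170701   0.42697247  0.33988007 -0.12057289 -1.49951618 -1.45345449]
```

View pics/l.png

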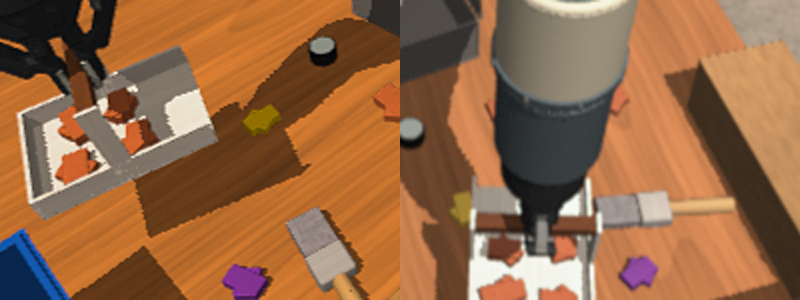

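```bash
python3 -m crank '[[0,10,0,0,0,0.01,1],[-1,28,0,0,0,0.03,1],[-2,52,0,0,0,0.06,1],[-4,80,0,0,0,0.1,1],[-5,110,0,0,0,0.15,1]]'; python3 -m crank '[[-1,32,0,0,0,0.05,1],[-3,64,0,0,0,0.1,1],[-4,96,0,0,0,0.15,1],[-6,128,0,0,0,0.2,1],[-7,155,0,0,0,0.25,1]]'; python3 -m crank '[[-1,25,0,0,0,0.03,1],[-2,45,0,0,0,0.05,1],[-3,58,0,0,0,0.06,1],[-4,65,0,0,0,0.061,1],[-4,67,0,0,0,0.061,1]]'
python3 - <<'E'
from plant import *
import cv2,numpy as np
o=manip.get_obs();print(o["qpos"],o["tool_pos"])
s=get_image("scene")[:,:,::-1][100:300,170:370];w=get_image("side")[:,:,::-1][100:300,170:370]
cv2.imwrite("pics/p.png",np.hstack([cv2.resize(i,(400,400),interpolation=2) for i in(s,w)]))
E
```

```text
time: 6.7
tool_pos: [506.0, -234.9, 209.8]
tcp_rot: [0.004, 0.078, 0.995, 0.06]
ft_force: [0.7, 0.4, -4.2]
gripper_width: 14.2
gripper_force: 107.5
time: 7.32
tool_pos: [498.6, -79.7, 210.0]
tcp_rot: [-0.003, -0.047, 0.997, 0.06]
ft_force: [0.6, -0.9, -4.0]
gripper_width: 14.3
gripper_force: 107.6
time: 7.95
tool_pos: [495.2, -14.8, 209.8]
tcp_rot: [-0.005, -0.076, 0.995, 0.06]
ft_force: [-0.2, 0.3, -4.1]
gripper_width: 14.2
gripper_force: 107.6
[ 0.19352616  0.17535642 -0.00669917 -0.12238812 -1.38577173 -1.58981676] [495.24793868 -14.7627125  209.83474691]
```

View pics/p.png

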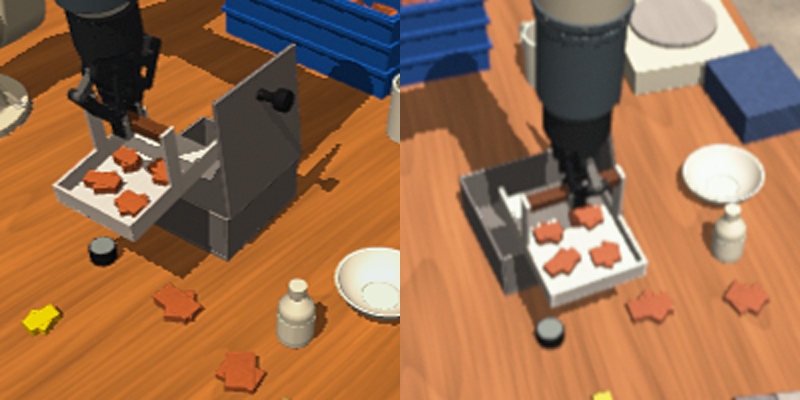

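```bash
cat >> h.py <<'E'
def tray(L,x,y,z,yaw,tilt): return (Ro.from_euler("z",yaw)*Ro.from_euler("x",tilt)).apply(np.asarray(L,float))+[x,y,z]
def fit(D,x0,prior=None):
    f=lambda p:np.concatenate([proj(n,tray([L],*p))[0]-uv for n,L,uv in D]+([(p-x0)[3:]/[.03,.05]]))
    s=least_squares(f,x0,loss="soft_l1",x_scale=[10,10,10,.1,.1]);print(s.x.round(3),f(s.x).round(1));return s.x
E
python3 - <<'E'
from h import *
S=lambda u,v:np.array([u/2+170,v/2+100])-.25
D=[("scene",(-62,-85,28),S(55,185)),("scene",(62,-85,28),S(134,227)),("scene",(62,0,103),S(171,128)),("scene",(-62,0,103),S(94,108)),("side",(62,-85,28),S(246,258)),("side",(62,0,103),S(218,170)),("side",(-62,0,103),S(107,190))]
p=fit(D,np.array([495,-15,130,.157,.12]))
t=tray([[0,85,4],[0,0,95],[62,85,28]],*p);c,s=np.cos(.157),np.sin(.157)
b=(t-[484.6,130.5,0])@np.array([[c,-s,0],[s,c,0],[0,0,1]]);print("world",t.round(1),"box frame lip,handle,+x corner",b.round(1))
E
```

```text
[ 4.94481e+02 -4.30000e-01  1.31779e+02  1.50000e-01  9.10000e-02] [ 0.5  0.  -0.4 -0.6  1.   2.4 -0.7 -5.3 -1.   0.3 -0.2 -1.1  6.4  4.1
 -0.2 -0.6]
world [[481.9  82.9 143.4]
 [495.8  -8.9 226.4]
 [543.5  90.  167.3]] box frame lip,handle,+x corner [[ -10.1  -46.6  143.4]
 [ -10.8 -139.5  226.4]
 [  51.9  -49.2  167.3]]
```

```bash
python3 -m crank '[[-1,7,-4,-0.08,-0.013,0,1],[-2,14,-8,-0.16,-0.025,0,1],[-3,21,-12,-0.24,-0.038,0,1],[-4.5,28,-16,-0.32,-0.05,0,1],[-5.5,34.6,-19,-0.395,-0.063,0,1]]';python3 -m crank '[[0,0,0,0,0,0,1],[0,0,0,0,0,0,1]]'
python3 - <<'E'
from plant import *
import cv2,numpy as np
o=manip.get_obs();print(o["qpos"],o["tool_pos"])
s=get_image("scene")[:,:,::-1][100:300,170:370];w=get_image("side")[:,:,::-1][100:300,170:370]
cv2.imwrite("pics/p2.png",np.hstack([cv2.resize(i,(400,400),interpolation=2) for i in(s,w)]))
E
```

```text
time: 8.68
tool_pos: [490.0, 19.7, 190.7]
tcp_rot: [0.012, -0.075, 0.987, -0.14]
ft_force: [0.0, -0.4, -4.4]
gripper_width: 14.2
gripper_force: 107.7
time: 8.93
tool_pos: [490.2, 19.5, 190.9]
tcp_rot: [0.012, -0.075, 0.988, -0.138]
ft_force: [0.7, -0.5, -4.0]
gripper_width: 14.0
gripper_force: 107.8
[ 0.55285231  0.15786945 -0.25358058  0.26796574 -1.2786305  -2.06545561] [490.16487065  19.46684689 190.93271877]
```

View pics/p2.png

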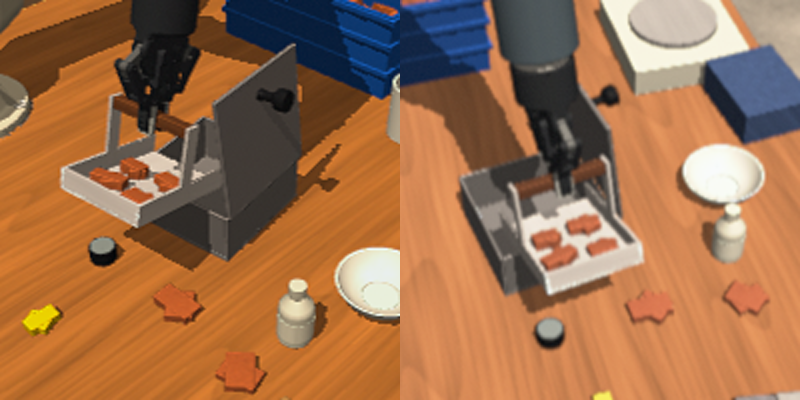

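Run:
```python
from h import *
S=lambda u,v:np.array([u/2+170,v/2+100])-.25
D=[("scene",(-62,-85,28),S(62,168)),("scene",(62,-85,28),S(138,205)),("scene",(62,-85,0),S(138,224)),("scene",(62,0,103),S(190,130)),("scene",(-62,0,103),S(116,97)),("side",(62,-85,28),S(240,244)),("side",(62,0,103),S(205,160)),("side",(-62,0,103),S(116,188)),("side",(-62,-85,0),S(149,292))]
p=fit(D,np.array([495,15,130,.157,-.28]))
t=tray([[0,85,4],[0,0,95],[62,85,28]],*p);c,s=np.cos(.157),np.sin(.157)
b=(t-[484.6,130.5,0])@np.array([[c,-s,0],[s,c,0],[0,0,1]]);print("world",t.round(1),"box frame lip,handle,+x corner",b.round(1))
```

```text
[ 4.95644e+02 -3.18400e+00  1.19198e+02  1.50000e-01 -3.00000e-01] [-0.6 -0.   0.5  1.4 -0.9  2.8  2.4 -0.1 -0.2 -0.6  0.5 -1.3  0.2 -0.8
 -3.  -0.1 -0.5  0.9 -0.2 -0.4]
world [[483.3  78.3  97.9]
 [491.4  24.6 210. ]
 [543.6  94.6 120.8]] box frame lip,handle,+x corner [[  -9.4  -51.4   97.9]
 [  -9.8 -105.7  210. ]
 [  52.6  -44.7  120.8]]
```

```bash
python3 -m crank '[[-0.3,1.9,0,-0.02,-0.003,0,1],[-0.6,3.8,0,-0.04,-0.006,0,1],[-0.9,5.6,0,-0.06,-0.009,0,1],[-1.2,7.5,0,-0.08,-0.012,0,1],[-1.5,9.4,0,-0.099,-0.0156,0,1]]' | grep -E 'time|ft'
python3 -m crank '[[-0.3,2,0,-0.02,-0.003,0,1],[-0.6,4,0,-0.04,-0.006,0,1],[-0.9,6,0,-0.06,-0.009,0,1],[-1.2,8,0,-0.08,-0.012,0,1],[-1.6,10,0,-0.099,-0.0156,0,1]]' | grep -E 'time|ft'
python3 -m crank '[[0,0,0,0,0,0,1],[0,0,0,0,0,0,1],[0,0,0,0,0,0,1]]'
python3 - <<'E'
from plant import *
import cv2,numpy as np
for n in("scene","side"): cv2.imwrite(f"pics/q_{n}.png",get_image(n)[:,:,::-1])
a=cv2.imread("pics/q_side.png")[170:250,220:300].astype(int)
m=(a[:,:,2]>110)&(a[:,:,2]>1.6*a[:,:,1])&(a[:,:,1]<100)
print(m.sum());import sys
n,l,s,c=cv2.connectedComponentsWithStats(m.astype(np.uint8));print([(s[i,4],(c[i]+[220,170]).round()) for i in range(1,n) if s[i,4]>15])
E
```

```text
time: 9.65
ft_force: [-0.5, 0.3, -4.4]
time: 10.28
ft_force: [-1.1, -0.2, -4.7]
time: 10.65
tool_pos: [486.9, 38.9, 190.9]
tcp_rot: [0.019, -0.074, 0.969, -0.237]
ft_force: [0.5, 0.1, -3.6]
gripper_width: 14.4
gripper_force: 107.8
217
[(np.int32(67), array([260., 179.])), (np.int32(61), array([234., 186.])), (np.int32(51), array([244., 219.]))]
```

```bash
cat > mon.py <<'E'
from h import *
from plant import *
import cv2,sys
o=manip.get_obs();q=o["tcp_rot"];R=Ro.from_quat(np.roll(q,-1)).as_matrix();z=-R[:,2]
t=np.arctan2(np.hypot(z[0],z[1]),z[2]);y=R[:,1];x=np.cross(y,z)
h=o["tool_pos"]+19.7*z;org=h-95*z
T=lambda L:np.asarray(L,float)@np.array([x,y,z])+org
for n in("side","scene"):
    im=get_image(n)[:,:,::-1];cv2.imwrite(f"pics/m_{n}_{o['time']:.1f}.png",im)
    dst=np.float32([[0,0],[124,0],[124,170],[0,170]])
    src=np.float32(proj(n,T([[-62,85,12],[62,85,12],[62,-85,12],[-62,-85,12]])))
    w=cv2.warpPerspective(im,cv2.getPerspectiveTransform(src,dst),(124,170)).astype(int)
    m=(w[:,:,2]>2.0*w[:,:,1])&(w[:,:,2]>60);m=cv2.morphologyEx(m.astype(np.uint8),cv2.MORPH_OPEN,np.ones((5,5)))
    k,l,s,c=cv2.connectedComponentsWithStats(m);print(n,[(int(s[i,4]),(int(c[i][0]-62),int(85-c[i][1]))) for i in range(1,k) if s[i,4]>150])
lip=T([[0,85,4]])[0];c,s=np.cos(.157),np.sin(.157);d=lip-[484.6,130.5,0]
print("tilt",t.round(3),"lip box",(c*d[0]+s*d[1]).round(1),(-s*d[0]+c*d[1]).round(1),d[2].round(1),o["time"],o["ft_force"].round(1))
E
python3 mon.py; python3 -m crank '[[-0.3,2,0,-0.02,-0.003,0,1],[-0.6,4,0,-0.04,-0.006,0,1],[-0.9,6,0,-0.06,-0.009,0,1],[-1.2,8,0,-0.08,-0.012,0,1],[-1.7,10.5,0,-0.099,-0.0156,0,1]]' | grep -E 'time|ft';python3 -m crank '[[0,0,0,0,0,0,1],[0,0,0,0,0,0,1]]' | grep ft; python3 mon.py
```

```text
side []
scene [(3025, (-33, 6)), (768, (10, 27))]
tilt 0.48 lip box -11.5 -48.3 88.4 10.75 [ 0.  -0.1 -3.7]
time: 11.48
ft_force: [0.4, -0.9, -5.2]
ft_force: [0.2, -0.6, -4.4]
side []
scene [(4392, (-31, 38)), (151, (-3, 74))]
tilt 0.58 lip box -11.6 -48.0 84.6 11.725 [ 0.2 -0.6 -4.4]
```

```bash
sed -i 's/2.0\*w/1.75*w/; s/>60/>45/' mon.py; python3 -m crank '[[-0.3,2,-0.5,-0.02,-0.003,0,1],[-0.6,4,-1,-0.04,-0.006,0,1],[-0.9,6,-1.5,-0.06,-0.009,0,1],[-1.2,8,-2,-0.08,-0.012,0,1],[-1.7,10.5,-2.6,-0.099,-0.0156,0,1]]' | grep -E 'time|ft';python3 -m crank '[[0,0,0,0,0,0,1],[0,0,0,0,0,0,1],[0,0,0,0,0,0,1]]' | grep ft; python3 mon.py
```

```text
time: 12.45
ft_force: [-0.2, 0.4, -2.8]
ft_force: [-0.7, 0.3, -2.9]
side []
scene []
tilt 0.68 lip box -11.6 -48.2 79.4 12.825 [-0.7  0.3 -2.9]
```

```bash
python3 -m crank '[[-0.3,2,-0.5,-0.03,-0.005,0,1],[-0.6,4,-1,-0.06,-0.009,0,1],[-0.9,6,-1.5,-0.09,-0.014,0,1],[-1.2,8,-2,-0.12,-0.019,0,1],[-1.7,15,-3,-0.14,-0.022,0,1]]' | grep -E 'time|ft';python3 -m crank '[[0,0,0,0,0,0,1],[0,0,0,0,0,0,1],[0,0,0,0,0,0,1]]' | grep ft; python3 mon.py
python3 - <<'E'
import cv2,glob,numpy as np,os
f=lambda n:cv2.imread(max(glob.glob(f"pics/m_{n}_*.png"),key=os.path.getmtime))
a=f("scene")[100:260,210:370];b=f("side")[130:290,190:350]
cv2.imwrite("pics/v.png",np.hstack([cv2.resize(i,(400,400),interpolation=2) for i in(a,b)]))
E
```

```text
time: 13.55
ft_force: [0.8, 0.8, -3.0]
ft_force: [-0.7, -0.7, -1.8]
side []
scene []
tilt 0.822 lip box -11.0 -48.8 74.6 13.925 [-0.7 -0.7 -1.8]
```

View pics/v.png

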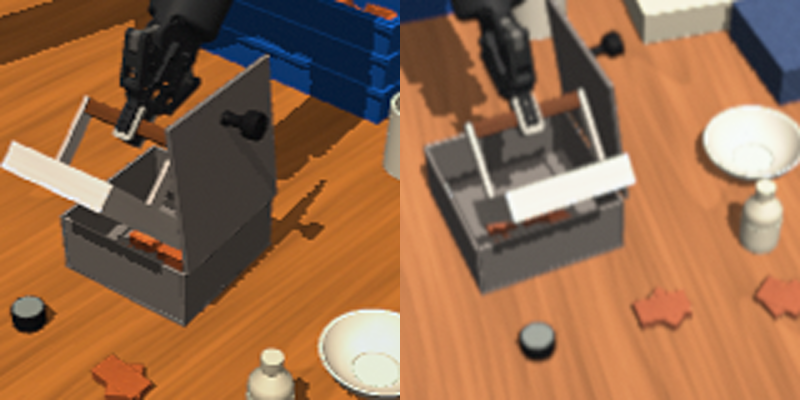

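```bash
python3 -m crank '[[2,-14,14,0.162,0.026,0,1],[4,-32,24,0.324,0.051,0,1],[8,-52,32,0.487,0.077,0,1],[11,-72,38,0.65,0.103,0,1],[14,-90,42,0.812,0.129,0,1]]';python3 -m crank '[[0,-20,0,0,0,-0.02,1],[1,-50,0,0,0,-0.08,1],[2,-95,0,0,0,-0.16,1],[4,-140,0,0,0,-0.24,1],[6,-185,0,0,0,-0.32,1]]'; python3 mon.py;python3 -c "
from plant import *
o=manip.get_obs();print(o['tool_pos'],o['tcp_rot'])"
```

```text
time: 14.65
tool_pos: [495.4, -15.6, 228.6]
tcp_rot: [0.001, -0.077, 0.997, 0.002]
ft_force: [0.7, -0.8, -3.6]
gripper_width: 14.4
gripper_force: 108.0
time: 15.28
tool_pos: [500.9, -201.6, 227.2]
tcp_rot: [-0.001, 0.085, 0.996, -0.0]
ft_force: [1.1, 0.6, -1.5]
gripper_width: 14.0
gripper_force: 108.1
side []
scene []
tilt 0.002 lip box -8.6 -250.0 155.8 15.275 [ 1.1  0.6 -1.5]
[ 500.54764744 -203.75441788  226.62139268] [-1.45317639e-03  8.67927612e-02  9.96225079e-01 -7.05315481e-04]
```

```bash
python3 -m crank '[[3,-40,-5,0,0,-0.04,1],[6,-80,-15,0,0,-0.08,1],[9,-118,-40,0,0,-0.12,1],[11,-140,-75,0,0,-0.135,1],[11,-143,-105,0,0,-0.135,1]]';python3 -m crank '[[0,0,-20,0,0,0,1],[0,0,-34,0,0,0,1],[0,0,-40,0,0,0,1],[0,0,-42,0,0,0,1],[0,0,-42,0,0,0,1]]'
```

```text
time: 16.0
tool_pos: [511.6, -344.0, 120.2]
tcp_rot: [-0.001, 0.152, 0.988, 0.0]
ft_force: [0.1, -0.5, -2.3]
gripper_width: 14.2
gripper_force: 108.4
time: 16.62
tool_pos: [513.1, -343.1, 80.9]
tcp_rot: [0.0, 0.151, 0.989, -0.0]
ft_force: [-1.1, -0.1, -3.0]
gripper_width: 14.1
gripper_force: 108.3
```

```bash
python3 -m crank '[[0,0,-2,0,0,0,1],[0,0,-4,0,0,0,1],[0,0,-5,0,0,0,1],[0,0,-5,0,0,0,1]]'; python3 -m crank '[[0,0,-1,0,0,0,1],[0,0,-1,0,0,0,1]]'
```

```text
time: 17.12
tool_pos: [512.8, -342.9, 75.8]
tcp_rot: [0.0, 0.151, 0.989, -0.0]
ft_force: [-2.4, 2.6, 4.3]
gripper_width: 14.1
gripper_force: 109.0
time: 17.38
tool_pos: [512.8, -342.9, 75.8]
tcp_rot: [0.0, 0.151, 0.989, -0.0]
ft_force: [-3.0, 4.2, 8.8]
gripper_width: 14.2
gripper_force: 110.0
```

```bash
python3 -m crank '[[0,0,0,0,0,0,0.7],[0,0,0,0,0,0,0.4],[0,0,0,0,0,0,0.3],[0,0,0,0,0,0,0.3]]' 40; python3 -m crank '[[0,0,20,0,0,0,0.3],[0,0,60,0,0,0,0.3],[0,0,110,0,0,0,0.3],[0,0,160,0,0,0,0.3],[0,0,180,0,0,0,0.3]]';python3 - <<'E'
from h import *
from plant import *
import cv2
# tray check without viewing: warp tray rim plane, compare white fraction; and save
for n in("scene","side"): cv2.imwrite(f"pics/end_{n}.png",get_image(n)[:,:,::-1])
im=cv2.imread("pics/end_scene.png").astype(int)
m=((im.min(2)>150)).astype(np.uint8);k,l,s,c=cv2.connectedComponentsWithStats(m)
print([(s[i].tolist(),c[i].round()) for i in range(1,k) if s[i,4]>40 and c[i][0]<230 and c[i][1]>200])
print("expected floor corners",proj("scene",place([[-58,-81,4],[58,-81,4],[58,85,4],[-58,85,4]],512.5,-343,-.304)).round())
E
```

```text
time: 17.88
tool_pos: [512.8, -343.0, 74.0]
tcp_rot: [-0.0, 0.151, 0.989, 0.0]
ft_force: [0.3, -0.5, 0.4]
gripper_width: 59.7
gripper_force: 0.0
time: 18.5
tool_pos: [513.6, -343.7, 258.1]
tcp_rot: [0.003, 0.151, 0.989, -0.001]
ft_force: [0.3, -0.2, -0.5]
gripper_width: 59.7
gripper_force: 0.0
[([101, 274, 77, 59, 1785], array([135., 304.])), ([89, 283, 31, 55, 121], array([ 96., 309.]))]
expected floor corners [[ 93. 302.]
 [101. 344.]
 [179. 312.]
 [165. 275.]]
```

```bash
python3 -m crank '[[5,30,25,0,0,0.05,0.6],[15,80,50,0,0,0.14,1],[27,135,72,0,0,0.23,1],[38,190,75,0,0,0.32,1],[50,245,75,0,0,0.4,1]]';python3 -m crank '[[12,55,0,0,0,0.061,1],[24,110,0,0,0,0.061,1],[35,165,0,0,0,0.061,1],[40,197,0,0,0,0.061,1],[40,197,0,0,0,0.061,1]]'; python3 -c "
from plant import *
o=manip.get_obs();print(o['qpos'])"
```

```text
time: 19.23
tool_pos: [562.8, -96.1, 328.3]
tcp_rot: [-0.001, -0.05, 0.999, 0.0]
ft_force: [0.8, -0.3, 0.3]
gripper_width: -0.3
gripper_force: 0.0
time: 19.85
tool_pos: [602.6, 101.5, 326.7]
tcp_rot: [-0.002, -0.081, 0.997, -0.0]
ft_force: [0.3, -0.4, 0.4]
gripper_width: 0.2
gripper_force: 0.0
[ 4.21666004e-01  3.86594948e-01  5.34234303e-01 -1.04192731e-03
 -1.72241206e+00 -1.83114728e+00]
```

```bash
python3 -m crank '[[15,2,0,0,0,0,1],[15,0,-40,0,0,0,1],[15,0,-80,0,0,0,1],[15,0,-120,0,0,0,1],[15,0,-128,0,0,0,1]]' 60;python3 -m crank '[[-18,-3,0,0,0,0,1],[-34,-5.3,0,0,0,0,1],[-46,-7.2,-1,0,0,0,1],[-58,-9.1,-3,0,0,0,1],[-70,-11,-5.5,0,0,0,1]]'
```

```text
time: 20.48
tool_pos: [615.8, 97.7, 197.7]
tcp_rot: [-0.004, -0.078, 0.997, -0.001]
ft_force: [0.2, 0.5, 0.1]
gripper_width: 0.4
gripper_force: 0.0
time: 21.1
tool_pos: [548.5, 87.9, 197.1]
tcp_rot: [0.002, -0.079, 0.997, 0.0]
ft_force: [1.6, -0.2, 0.2]
gripper_width: 0.1
gripper_force: 0.7
```

```bash
python3 -m crank '[[-14,-2.2,-6,0,0,0,1],[-27.7,-4.4,-13.5,0,0,0,1],[-40,-6.3,-22.5,0,0,0,1],[-51.3,-8.1,-33.5,0,0,0,1],[-51.3,-8.1,-33.5,0,0,0,1]]';python3 -m crank '[[-10,-1.6,-12,0,0,0,1],[-18,-2.9,-25.5,0,0,0,1],[-24.5,-3.9,-40,0,0,0,1],[-29,-4.7,-54,0,0,0,1],[-29,-4.7,-54,0,0,0,1]]'
```

```text
time: 21.72
tool_pos: [496.0, 79.6, 162.5]
tcp_rot: [-0.0, -0.079, 0.997, -0.0]
ft_force: [0.1, -0.1, -0.3]
gripper_width: 0.1
gripper_force: 0.0
time: 22.35
tool_pos: [467.5, 75.1, 108.2]
tcp_rot: [-0.001, -0.079, 0.997, -0.0]
ft_force: [0.4, 0.6, 0.6]
gripper_width: -0.3
gripper_force: 0.0
```

Now press down gradually, watching the force.

```bash
python3 -m crank '[[-2,0,-8,0,0,0,1],[-3,0,-16,0,0,0,1],[-4,0,-21,0,0,0,1],[-4,0,-23,0,0,0,1]]'|grep -E 'pos|ft'; python3 -m crank '[[0,0,-1.5,0,0,0,1],[0,0,-3,0,0,0,1],[0,0,-3,0,0,0,1]]'|grep -E 'pos|ft'
python3 - <<'E'
from h import *
from plant import *
import cv2
for n in("scene","side"): cv2.imwrite(f"pics/lid_{n}.png",get_image(n)[:,:,::-1])
E
```

```text
tool_pos: [463.2, 75.2, 84.8]
ft_force: [0.6, 0.6, 0.4]
tool_pos: [463.5, 75.3, 82.2]
ft_force: [0.1, 0.5, 0.4]
```

```bash
python3 -m crank '[[0,0,-2,0,0,0,1],[0,0,-4,0,0,0,1],[0,0,-4,0,0,0,1]]'|grep -E 'pos|ft'
python3 - <<'E'
from h import *
import cv2
a=cv2.imread("pics/scene0.png");a=cv2.resize(a,(560,420));b=cv2.imread("pics/lid_scene.png")
def lidp(d,y,o,ang): return place([[85-d*np.cos(ang)+o*np.sin(ang),y,75+d*np.sin(ang)+o*np.cos(ang)]],484.6,130.5,.157)
for ang in(1.45,1.7,1.9,0.6,0.3,0.05,0):
  print(ang,[ [im[int(v),int(u)].tolist() for im in(a,b)] for d,y,o in((120,50,6),(60,50,6),(140,0,28)) for u,v in proj("scene",lidp(d,y,o,ang))])
E
```

```text
tool_pos: [463.8, 75.3, 80.8]
ft_force: [-8.5, -0.2, 21.5]
1.45 [[[25, 24, 26], [23, 55, 97]], [[48, 52, 56], [22, 55, 95]], [[20, 19, 20], [23, 53, 93]]]
1.7 [[[42, 106, 184], [22, 54, 94]], [[51, 55, 58], [23, 55, 97]], [[49, 76, 118], [24, 56, 96]]]
1.9 [[[40, 105, 181], [22, 54, 93]], [[43, 105, 184], [23, 52, 91]], [[47, 113, 197], [24, 56, 98]]]
0.6 [[[54, 57, 64], [44, 108, 187]], [[52, 57, 63], [44, 56, 73]], [[42, 104, 180], [20, 13, 12]]]
0.3 [[[53, 57, 63], [45, 109, 192]], [[52, 57, 63], [54, 59, 65]], [[43, 107, 187], [15, 14, 14]]]
0.05 [[[73, 80, 88], [56, 62, 68]], [[52, 57, 63], [109, 122, 133]], [[95, 101, 108], [18, 16, 16]]]
0 [[[70, 78, 85], [57, 63, 69]], [[52, 57, 63], [108, 120, 132]], [[43, 46, 49], [16, 15, 15]]]
```

```bash
python3 -m crank '[[0,0,3,0,0,0,1],[0,0,15,0,0,0,1],[0,0,55,0,0,0,1],[0,0,110,0,0,0,1],[0,0,150,0,0,0,1]]'; python3 -m crank '[[0,0,0,0,0,0,1],[0,0,0,0,0,0,1],[0,0,0,0,0,0,1]]'
python3 - <<'E'
from h import *
from plant import *
import cv2
b=get_image("scene")[:,:,::-1];cv2.imwrite("pics/fin.png",b)
# dark-lid check: free edge corners / knob location
g=b.max(2).astype(np.uint8);m=(g<35).astype(np.uint8)
for ang in(0,.05,.1,.2): print(ang,proj("scene",place([[85-140*np.cos(ang)+28*np.sin(ang),0,75+140*np.sin(ang)+28*np.cos(ang)]],484.6,130.5,.157)).round(1))
k,l,s,c=cv2.connectedComponentsWithStats(m[140:240,230:330]);print([(s[i].tolist(),(c[i]+[230,140]).round(1)) for i in range(1,k) if s[i,4]>15])
E
```

```text
time: 24.32
tool_pos: [463.9, 75.2, 231.1]
tcp_rot: [0.001, -0.079, 0.997, 0.0]
ft_force: [0.7, 0.3, -0.5]
gripper_width: 0.1
gripper_force: 0.0
time: 24.7
tool_pos: [462.8, 75.0, 227.0]
tcp_rot: [-0.001, -0.079, 0.997, -0.0]
ft_force: [-0.3, 0.9, -0.2]
gripper_width: 0.0
gripper_force: 0.0
0 [[261.5 168. ]]
0.05 [[261.8 166.1]]
0.1 [[262.2 164.3]]
0.2 [[263.4 160.8]]
[([26, 18, 9, 16, 93], array([260.5, 164.5]))]
```

```bash
python3 -c "
from plant import manip;print(manip.job_done())"
```

```text
the job is handed in; nothing more can be done
None
```

I handed the job in at about 25 s of the 64 s: the four sherds were tipped into the box, the empty tray set flat back on its original spot and the lid pressed shut, though the judge returned no verdict and the last steps were checked by force, height and pixel readings, not by eye.

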